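# Dial open the demonstration padlock and hold it up by its open shackle

## Robot

A 6-joint arm with a two-finger parallel gripper is mounted at the origin on the work surface. World frame = base frame: x ahead of the robot, y to its left, z up, the work surface at z = 0. Lengths are in m, angles in rad, forces in N, time in s.
With the tool pointing down it reaches from about 0.375 to 0.9 m from the base axis. Payload 3.1 kg.
Tool frame: the origin (TCP) lies at the very end of the fingers, on their centre line; the grasp point (between the pads) lies 19 mm behind it; x points along the fingers, z is the direction in which the jaws open and shut, and the axes are right-handed (so a half turn about x gives the same grasp; the last joint's range is limited). The gripper opens to 85 mm and grips with 20 to 120 N. Pads are 22 mm wide; open, the fingers measure 114 mm over their backs; the gripper's body (76 mm by 85 mm) begins 54 mm behind the grasp point. The pads swing forward as they close: fully open they stand 13 mm farther back than shut.
Start: joints at [1.089, 0.527, 1.433, -0, 1.181, -0.178], TCP at [0.186, 0.597, 0.231] pointing down, gripper open.
Joint ranges: [-3.08, 3.08], [-0.75, 2.2], [0.22, 2.44], [-1.43, 4.57], [0, 2.65], [-2.85, 2.85]. Speed limits (rad/s): [2.79, 2.79, 3.14, 3.14, 3.14, 3.14].

## Interface

Orientations are given as a unit quaternion [x, y, z, w].
In Python, from station import manip, viewer, job gives the robot as it stands.
- The arm moves only by the tool move_arm, never from a script. Its argument "deltas" is one flat list of numbers, 7 for each row, row after row: the finger opening in mm, from 0 to 85.4, then the shift along the tool's x, y, z in mm, then the turn, a rotation vector about the tool's x, y, z in degrees. In form: [jaw, tx, ty, tz, rx, ry, rz, jaw, tx, ty, tz, rx, ry, rz, ...]. A call has 1 to 10 rows; each row shifts and turns the commanded pose from where the row before left it, along the tool's axes as they then stand; what a row does not reach is not made up. A row lasts 1/10 s, in which the tool goes at most 50 mm and 8.59 degrees, less where a joint would pass 70% of its speed; a pose out of reach is approached as far as the arm can. A call is refused whole if a number of a shift passes 50 or a number of a turn 8.59, either way. A call with a gripper value outside its range is refused whole. The fingers move at their own pace and stop on an object; "force" is the grip in N (left out, the last holds). Time passes only in rows, so rows that do not move let the fingers close. It gives the time, the measured TCP pose, the force and the opening at its end, in the units of the state.
- manip.sense(): the state, without advancing time (a new reading comes with each control period).
- viewer.snapshot(name): name is "side" or "top" or "wrist"; returns a dict with "image" (420x560x3 uint8, red, green, blue), "depth" (420x560 float32, m along the optical axis (not along the pixel's ray), 0 where there is no reading), "fovy" (degrees; the focal length in pixels is half the picture's height over the tangent of half this angle, whatever the lens; pixels are square), "cx", "cy" (the principal point, pixels), "R" (3x3) and "t" (3): a world point X has camera coordinates R X + t. Camera axes: x right, y down, z forward; pixel columns grow to the right and rows downward; lengths in m; the calibration is good to about 2 mm. The wrist camera is an equidistant fisheye: a pixel r from the principal point sees the ray r / f radians off the axis. A picture is of the moment at which its call begins.
- job.sign_off(): hands the job in, once; it reports no verdict.
The state is a dict: "t": time; "q": joint angles; "qd": joint speeds; "tau": joint torques, N m; "tcp_pos": TCP position; "tool_rot": TCP orientation; "force": force on the tool from outside, world axes, zero at the start; "ft_torque": the same for the moment, N m; "finger_gap": opening from 0.0 (shut) to 1.0 (fully open).
Only numpy, scipy, OpenCV 4.12 (cv2) and the standard library are available. Lean on these libraries where they do the work, as an engineer would, in place of code of your own. Each camera call takes 0.05 s, during which the arm holds its last target.

## Task

Show the customer that the combination padlock on the display stand opens: turn its dial anticlockwise as far as it goes, then clockwise to the third click, pull the shackle out fully open, and lift the lock off its stand by the shackle. Finish while still holding it up by the open shackle, hanging still with the whole lock at least 10 cm above the counter; leave the other things on the counter alone.

Things in the scene. Friction and masses are not known exactly. Their poses are not given: they have to be found in the camera images.
- lock_center (a point): Centre of the body of a loose combination padlock lying on its back in the stand, 41 mm above the counter: dark steel block 74 x 78 x 30 mm (x, y, z of this frame), 0.4 kg in all. z points up out of the dial face (15 mm above this point); -x points to the side where the steel shackle comes out, roughly towards the robot.
- dial_grip (a point): On the dial's axis where to grip it, 42 mm above lock_center. The dial is a black disc 48 mm across with an upright bar 42 mm long, 14 thick, 30 tall; this point is 8.5 mm below the bar's top, 21 mm above the disc. The frame turns with the dial and is parallel to the lock's at the stop. The bar lies along (0.219, 0.976) of its x, y; the pointer end (white line) is the (-0.219, -0.976) one.
- dial (a joint): Dial angle in rad: 0 at the anticlockwise end stop, growing clockwise seen from above, to 2.25. A notch clicks every 0.45 (clicks 1, 2, 3 at 0.45, 0.90, 1.35), up to 0.1 N m between them. At the third click the pointer points along the lock's -x, at the shackle; at the stop, 1.35 rad anticlockwise of that (longest tick mark). The shackle is free within about 0.13 rad of the third click.
- shackle_bar (a point): Middle of the shackle's cross bar: round steel 8 mm thick, straight for 24 mm along the lock's y, then bent into two legs 50 mm apart (centres) that enter the lock. Closed, it is 83 mm from lock_center along the lock's -x, 46 mm outside the body, 41 mm above the counter (level with lock_center), only the counter below. Axes parallel to the lock's.
- shackle (a joint): How far the shackle is drawn out of the lock along the lock's -x, in m: 0 closed, 0.022 fully open; while locked it gives only about 2 mm. Friction about 1 N when released; no spring, so it stays where it is left and slides out under the lock's weight when hung.
- lock: The same padlock; origin at the middle of its underside, axes as lock_center.
- stand: Fixed wooden display stand, 86 x 90 mm, pocket floor 26 mm above the counter, with a 7 mm high rim all round that keeps the lock in place while the dial is turned and the shackle pulled (2 mm play). Origin at the middle of its underside; x and y as the lock's.
- tape_roll: Bystander: roll of tape lying flat, 90 mm across, 24 mm tall; origin at the middle of its underside.
- pen_cup: Bystander: grey cup of pens, 76 mm across, 95 mm tall, pens to 145 mm; origin at the middle of its underside.
- clip_box: Bystander: small carton 70 x 50 x 30 mm; origin at the middle of its underside.
- glue: Bystander: white bottle 44 mm across, 110 mm tall; origin at the middle of its underside.

How it is judged:
On the way, in this order (a step that is already met when the one before it is completed fails the run):
1. the dial is turned anticlockwise to its end stop (value of joint dial below 0.1 rad), for 0.1 s.
2. the dial is turned clockwise to the third click (value of joint dial between 1.2 and 1.5 rad), for 0.2 s.
3. the shackle is pulled open (value of joint shackle above 0.018 m), for 0.2 s.
At the end, for the whole second after the job is handed in: The gripper holds the lock up by the shackle bar (grasp point within 35 mm of the bar, fingers pressing on it), shackle at least 17 mm out, the lock's centre more than 112 mm above the counter, not touching the stand, and moving slower than 60 mm/s (value of joint shackle above 0.017 m and height (world z) of lock_center above 0.112 m and distance between the grasp point and shackle_bar below 0.035 m and contact force between the fingers and lock above 1 N and contact force between lock and stand below 0.1 N and linear speed of lock below 0.06 m/s); the arm keeps its last pose, push and grip.
It fails at once if a bystander is disturbed (moved more than 20 mm) (distance of any of tape_roll, pen_cup, clip_box, glue from where it was at the start of the episode above 0.02 m).
It also fails if it takes over 58 s, if anything falls off the work surface, if the arm or the gripper's body presses on something with over 40 N, if the wrist force passes 120 N, or if a joint passes its speed limit or range.

## Working session

There is one attempt and no reset: what is moved stays moved. The work goes in short steps, Python scripts to look and compute and a tool call to move; the robot and the scene stay as the last step left them, time stands still between calls to the robot, and variables do not carry over. Pictures are saved under pics/ and viewed, and the job is handed in when it is done.

Besides the shell and the picture viewer there is one more tool, called as a command line: name --argument value ..., lists and objects as JSON in quotes. move_arm: Moves the arm, as the interface text tells. Its arguments: {"type":"object","properties":{"deltas":{"type":"array"},"force":{"type":"number"}},"required":["deltas"]}

```bash
ls; mkdir -p pics; python3 - <<'E'
from station import manip, viewer, job
import cv2,numpy as np
s=manip.sense(); print(s)
for n in ["side","top","wrist"]:
    d=viewer.snapshot(n); cv2.imwrite(f"pics/{n}0.png",d["image"][:,:,::-1]); np.savez(f"pics/{n}0.npz",**d)
    print(n,d["fovy"],d["cx"],d["cy"],d["R"].round(3).tolist(),d["t"].round(3))
E
```

```text
pics
{'t': 0.0, 'q': array([ 1.08951116e+00,  5.28477680e-01,  1.43392818e+00, -1.52299906e-05,
        1.18142477e+00, -1.78475133e-01]), 'qd': array([ 0.00024631,  0.00099531,  0.00125407,  0.00087173, -0.00138528,
       -0.0015582 ]), 'tau': array([-7.36849711e-05, -4.42339075e+01, -1.78027743e+01, -1.75529685e-04,
        8.21525522e-03, -1.25207117e-05]), 'tcp_pos': array([0.18599085, 0.59591073, 0.23031834]), 'tool_rot': array([-0.41922041,  0.57040048,  0.41851528,  0.56898374]), 'force': array([-0.23626252, -0.53918839, -0.17395473]), 'ft_torque': array([-0.05813931,  0.02529834, -0.03525454]), 'finger_gap': 0.9976621047833453}
side 45.43926770506903 272.8355462937181 201.42066333328307 [[0.998, -0.055, -0.004], [-0.031, -0.494, -0.869], [0.046, 0.868, -0.495]] [-0.537  0.084  1.02 ]
top 53.26328945486284 275.43687185196194 208.2160555004583 [[0.005, -1.0, 0.018], [-0.998, -0.006, -0.055], [0.055, -0.018, -0.998]] [-0.024  0.52   0.918]
wrist 65.70646984690485 282.270988559008 211.8086193887947 [[0.298, 0.955, -0.002], [0.903, -0.281, 0.323], [0.308, -0.098, -0.946]] [-0.623 -0.042  0.382]
```

View pics/top0.png

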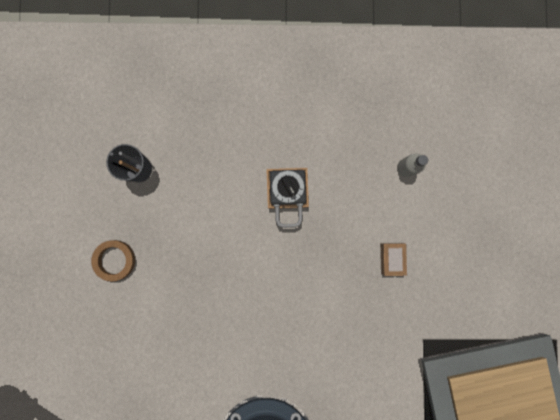

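View pics/side0.png

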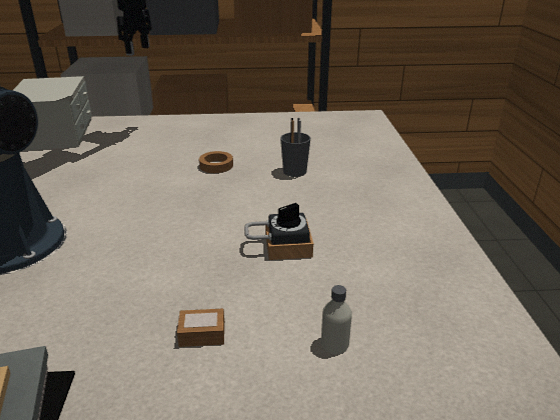

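View pics/wrist0.png

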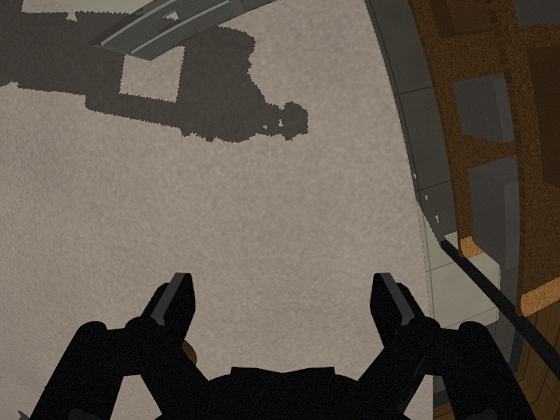

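The top view shows the lock near pixel (288,188) with the shackle towards the robot (289,225). The tape is at (112,261), the pen cup at (126,163), the clip box at (395,259) and the glue at (417,163). I'll measure the lock next.

```bash
cat > h.py <<'E'
import numpy as np,cv2
def load(p): return dict(np.load(p))
def K(d):
    f=d["image"].shape[0]/2/np.tan(np.radians(float(d["fovy"]))/2); return f,float(d["cx"]),float(d["cy"])
def ray_plane(d,u,v,z):
    f,cx,cy=K(d); r=np.array([(u-cx)/f,(v-cy)/f,1]); R,t=d["R"],d["t"]
    c=-R.T@t; w=R.T@r; return c+w*(z-c[2])/w[2]
def proj(d,X):
    f,cx,cy=K(d); p=d["R"]@np.array(X)+d["t"]; return np.array([cx+f*p[0]/p[2],cy+f*p[1]/p[2]])
E
python3 - <<'E'
from h import *
d=load("pics/top0.npz"); im=d["image"][:,:,::-1]
c=im[155:245,250:330]; cv2.imwrite("pics/crop0.png",cv2.resize(c,None,fx=6,fy=6,interpolation=cv2.INTER_CUBIC))
d2=load("pics/side0.npz"); c=d2["image"][190:270,230:330,::-1]; cv2.imwrite("pics/crop1.png",cv2.resize(c,None,fx=7,fy=7,interpolation=cv2.INTER_CUBIC))
dep=d["depth"]; f,cx,cy=K(d)
v,u=np.mgrid[0:420,0:560]; P=np.stack([(u-cx)/f*dep,(v-cy)/f*dep,dep],-1); W=(P-d["t"])@d["R"]
roi=W[155:245,250:330]; z=roi[...,2]
for lo,hi in [(0.029,.036),(0.052,0.062),(0.036,.048),(0.062,.07),(0.08,0.1)]:
    m=(z>lo)&(z<hi); q=roi[m]; 
    r=cv2.minAreaRect((q[:,:2]*1000).astype(np.float32)); print(lo,hi,len(q),np.median(q[:,2]),q.mean(0).round(4),r)
print(np.median(W[300:330,200:300,2]))
for n,(u0,v0) in dict(tape=(112,261),cup=(126,163),box=(395,259),glue=(417,163)).items(): print(n,W[v0-25:v0+25,u0-25:u0+25][W[v0-25:v0+25,u0-25:u0+25,2]>.012].mean(0).round(3))
E
```

```text
0.029 0.036 254 0.032570577201356435 [ 0.5655 -0.0481  0.0325] ((564.4422607421875, -46.42543411254883), (86.27002716064453, 90.2332992553711), 2.26900315284729)
0.052 0.062 898 0.056354316095814844 [ 0.5633 -0.0461  0.0567] ((563.75390625, -46.13997268676758), (73.15174865722656, 75.24679565429688), 0.49841442704200745)
0.036 0.048 240 0.04381353925048764 [ 0.5018 -0.0482  0.0435] ((534.063232421875, -43.085304260253906), (84.4009017944336, 113.0379638671875), 84.72032928466797)
0.062 0.07 99 0.06318953329415652 [ 0.564  -0.0443  0.0636] ((562.85205078125, -46.504058837890625), (42.194740295410156, 44.4383430480957), 18.55595588684082)
0.08 0.1 147 0.09068599313262155 [ 0.564  -0.0459  0.0904] ((564.2634887695312, -46.17286682128906), (42.114097595214844, 13.984136581420898), 29.47896957397461)
-0.0003898897846411287
tape [0.404 0.332 0.028]
cup [0.608 0.289 0.076]
box [ 0.409 -0.277  0.041]
glue [ 0.607 -0.301  0.093]
```

View pics/crop0.png

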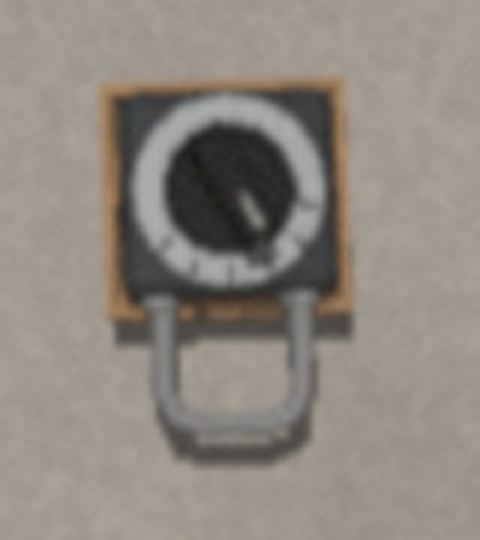

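View pics/crop1.png

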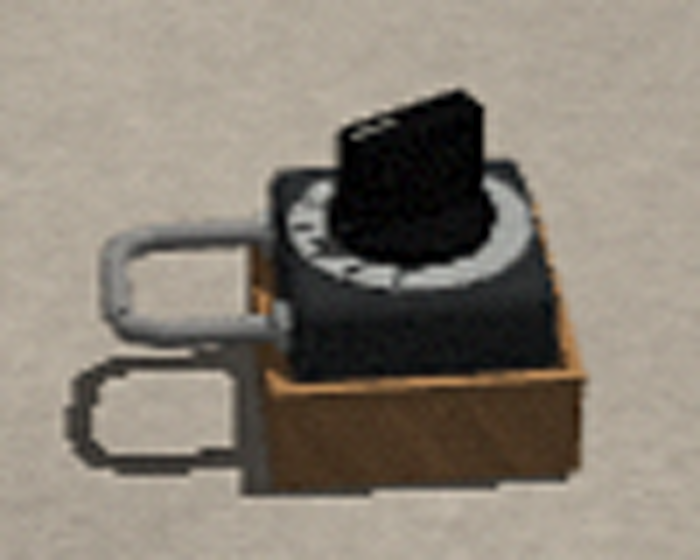

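The depth fits agree: lock centre about (0.564, -0.046), yaw about +2.3°. The bar lies at about 29° in world axes, which puts the dial at about 0.9 rad, the second click. Next come the approach deltas and the wrist angle budget.

```bash
cat >> h.py <<'E'
from scipy.spatial.transform import Rotation as Ro
def delta(s,pos,jawdeg):
    R=Ro.from_quat(s["tool_rot"]).as_matrix()
    a=np.radians(jawdeg); z=np.array([np.cos(a),np.sin(a),0]); x=np.array([0,0,-1.]); 
    Rt=np.stack([x,np.cross(z,x),z],1)
    rv=np.degrees(Ro.from_matrix(R.T@Rt).as_rotvec())
    return (R.T@(np.array(pos)-s["tcp_pos"])*1000).round(1), rv.round(2)
E
python3 - <<'E'
from station import manip
from h import *
s=manip.sense(); R=Ro.from_quat(s["tool_rot"]).as_matrix(); print(R.round(3))
jaw=np.degrees(np.arctan2(R[1,2],R[0,2])); print("jaw",jaw,"q1,q6",np.degrees(s["q"][[0,5]]))
for j in (118.5,-61.5): print(delta(s,[.564,-.046,.2],j))
E
```

```text
[[-0.001 -0.955  0.298]
 [-0.002  0.298  0.955]
 [-1.     0.    -0.002]]
jaw 72.65071343196432 q1,q6 [ 62.42436018 -10.22584283]
(array([  31.2, -552.2, -500.1]), array([-45.85,  -0.08,  -0.05]))
(array([  31.2, -552.2, -500.1]), array([ 1.3415e+02, -7.0000e-02,  1.0000e-01]))
```

move_arm --deltas '[85,0,-20,-18,0,0,0,85,0,-34,-31,0,0,0,85,0,-34,-31,0,0,0,85,0,-34,-31,0,0,0,85,0,-34,-31,0,0,0,85,0,-34,-31,0,0,0,85,0,-34,-31,0,0,0,85,0,-34,-31,0,0,0,85,0,-34,-31,0,0,0,85,0,-34,-31,0,0,0]'

```text
t: 1.15
tcp_pos: [0.4095, 0.2142, 0.2313]
tool_rot: [-0.419, 0.57, 0.419, 0.57]
force: [0.0, -0.0, 0.3]
finger_gap: 0.991
```

move_arm --deltas '[85,0,-34,-31,0,0,0,85,0,-34,-31,0,0,0,85,0,-34,-31,0,0,0,85,0,-34,-31,0,0,0,85,0,-34,-31,0,0,0,85,0,-34,-31,0,0,0,85,0,-20,-18,0,0,0]'

```text
t: 1.85
tcp_pos: [0.5637, -0.0491, 0.2312]
tool_rot: [-0.419, 0.57, 0.418, 0.57]
force: [0.3, -0.6, 1.2]
finger_gap: 0.995
```

move_arm --deltas '[85,0,0,0,8.5,0,0,85,0,0,0,8.5,0,0,85,0,0,0,8.5,0,0,85,0,0,0,8.5,0,0,85,0,0,0,8.5,0,0,85,0,0,0,8.5,0,0,85,0,0,0,8.5,0,0,85,0,0,0,8.5,0,0,85,0,0,0,8.5,0,0,85,0,0,0,8.5,0,0]'

```text
t: 2.85
tcp_pos: [0.5616, -0.0456, 0.231]
tool_rot: [0.078, 0.703, -0.078, 0.702]
force: [0.1, -0.1, -0.7]
finger_gap: 0.996
```

move_arm --deltas '[85,0,0,0,8.5,0,0,85,0,0,0,8.5,0,0,85,0,0,0,8.5,0,0,85,0,0,0,8.5,0,0,85,0,0,0,8.5,0,0,85,0,0,0,6,0,0]'

```text
t: 3.45
tcp_pos: [0.5616, -0.0456, 0.231]
tool_rot: [0.36, 0.609, -0.36, 0.609]
force: [-0.4, -0.8, 1.1]
finger_gap: 0.998
```

```bash
python3 - <<'E'
from station import manip,viewer
from h import *
s=manip.sense(); R=Ro.from_quat(s["tool_rot"]).as_matrix(); print(s["t"],s["tcp_pos"],s["q"].round(3))
print("jaw",np.degrees(np.arctan2(R[1,2],R[0,2])))
print(delta(s,[.564,-.046,.066],-61.5))
d=viewer.snapshot("wrist"); cv2.imwrite("pics/w1.png",d["image"][:,:,::-1]); np.savez("pics/w1.npz",**d)
E
```

```text
3.45 [ 0.56164905 -0.04559388  0.23101002] [-0.279  0.445  1.589  0.     1.108  0.788]
jaw -61.14025449464442
(array([165. ,   2. ,   1.6]), array([ 0.36, -0.03,  0.03]))
```

View pics/w1.png

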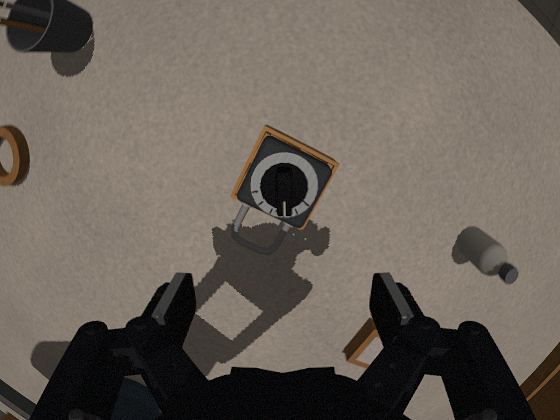

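The wrist view shows the bar upright at column 284, midway between the fingers and aligned with them, so I'll descend onto it.

move_arm --deltas '[60,25,2,1.5,0.4,0,0,60,30,0,0,0,0,0,60,30,0,0,0,0,0,60,30,0,0,0,0,0,60,25,0,0,0,0,0,60,15,0,0,0,0,0,60,8,0,0,0,0,0,60,0,0,0,0,0,0]'

```text
t: 4.3
tcp_pos: [0.5637, -0.0458, 0.0672]
tool_rot: [0.36, 0.609, -0.36, 0.608]
force: [-0.3, 0.4, -0.3]
finger_gap: 0.705
```

move_arm --deltas '[0,0,0,0,0,0,0,0,0,0,0,0,0,0,0,0,0,0,0,0,0,0,0,0,0,0,0,0,0,0,0,0,0,0,0,0,0,0,0,0,0,0,0,0,0,0,0,0,0,0,0,0,0,0,0,0]' --force 30

```text
t: 5.1
tcp_pos: [0.565, -0.046, 0.0694]
tool_rot: [0.36, 0.608, -0.36, 0.609]
force: [-0.3, 0.5, 5.9]
finger_gap: 0.161
```

```bash
python3 - <<'E'
from station import manip,viewer
from h import *
s=manip.sense(); R=Ro.from_quat(s["tool_rot"]).as_matrix(); print(s)
print("jaw",np.degrees(np.arctan2(R[1,2],R[0,2])))
for n in ["wrist","side"]:
    d=viewer.snapshot(n); cv2.imwrite(f"pics/{n}2.png",d["image"][:,:,::-1])
E
```

```text
{'t': 5.1, 'q': array([-2.78408970e-01,  6.83391936e-01,  1.70665286e+00,  2.71743128e-04,
        7.49915996e-01,  7.90398369e-01]), 'qd': array([ 3.04399610e-03,  4.07850889e-06,  5.63532486e-04, -3.76627331e-04,
        5.85529980e-04, -8.24116614e-04]), 'tau': array([-5.41180260e-01, -4.02304995e+01, -9.74967867e+00, -1.62651544e-01,
       -2.66640773e-01, -1.74544664e-02]), 'tcp_pos': array([ 0.56495679, -0.04598052,  0.0693634 ]), 'tool_rot': array([ 0.36041907,  0.60793912, -0.36000008,  0.60902222]), 'force': array([-0.33651474,  0.47648816,  5.94099309]), 'ft_torque': array([ 0.142064  ,  0.12203741, -0.03630945]), 'finger_gap': 0.1614250160971502}
jaw -61.2495716537964
```

View pics/wrist2.png

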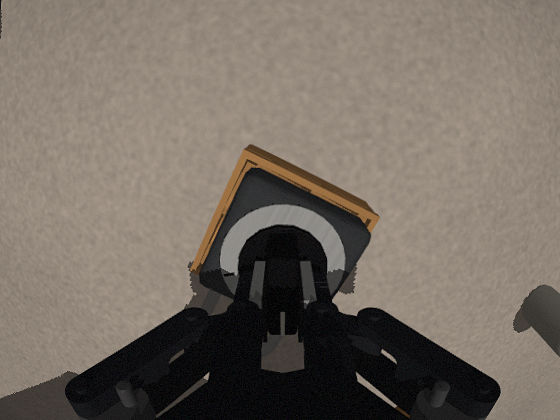

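View pics/side2.png

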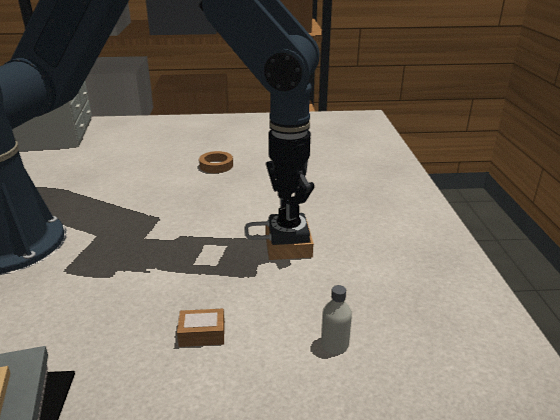

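The fingers are closed on the bar (gap 0.16, about 14 mm) and pressing lightly on the disc with 6 N. I'll ease up, then turn anticlockwise.

move_arm --deltas '[0,-2.5,0,0,0,0,0,0,0,0,0,-4,0,0,0,0,0,0,-6,0,0,0,0,0,0,-6,0,0,0,0,0,0,-6,0,0,0,0,0,0,-6,0,0,0,0,0,0,-6,0,0,0,0,0,0,-6,0,0,0,0,0,0,-6,0,0,0,0,0,0,0,0,0]'

```text
t: 6.2
tcp_pos: [0.5639, -0.0459, 0.0701]
tool_rot: [0.094, 0.701, -0.094, 0.7]
force: [0.4, 0.0, -4.6]
finger_gap: 0.159
```

```bash
cat > st.py <<'E'
from station import manip,viewer
from h import *
s=manip.sense(); R=Ro.from_quat(s["tool_rot"]).as_matrix(); print(s["t"],s["tcp_pos"].round(4),s["force"].round(2),s["ft_torque"].round(3),s["finger_gap"])
print("jaw",np.degrees(np.arctan2(R[1,2],R[0,2])),"q",s["q"].round(2))
E
python3 st.py
```

```text
6.2 [ 0.5639 -0.0459  0.0701] [ 0.36  0.04 -4.57] [0.004 0.011 0.051] 0.1590510129791078
jaw -15.24871023610961 q [-0.28  0.68  1.71 -0.    0.75 -0.01]
```

move_arm --deltas '[0,0,0,0,-3,0,0,0,0,0,0,-3,0,0,0,0,0,0,0,0,0,0,0,0,0,0,0,0]'

```text
t: 6.6
tcp_pos: [0.5639, -0.0459, 0.0704]
tool_rot: [0.058, 0.705, -0.058, 0.704]
force: [0.2, -0.7, -4.1]
finger_gap: 0.161
```

```bash
python3 st.py
```

```text
6.6 [ 0.5639 -0.0459  0.0704] [ 0.19 -0.72 -4.07] [ 0.002 -0.072 -0.017] 0.16103272170398444
jaw -9.374578151198987 q [-0.28  0.68  1.71 -0.    0.75 -0.11]
```

move_arm --deltas '[0,0,0,0,-2,0,0,0,0,0,0,-2,0,0,0,0,0,0,0,0,0,0,0,0,0,0,0,0]'

```text
t: 7.0
tcp_pos: [0.5649, -0.0457, 0.0708]
tool_rot: [0.034, 0.706, -0.034, 0.707]
force: [1.6, 1.5, -4.8]
finger_gap: 0.158
```

```bash
python3 st.py
```

```text
7.0 [ 0.5649 -0.0457  0.0708] [ 1.59  1.5  -4.8 ] [ 0.371 -0.488 -0.822] 0.1584314615381231
jaw -5.494728902837716 q [-0.28  0.68  1.71  0.    0.75 -0.18]
```

The moment is -0.82 N m about z, so the dial is at its stop. Now clockwise to the third click.

move_arm --deltas '[0,0,0,0,4,0,0,0,0,0,0,8,0,0,0,0,0,0,8,0,0,0,0,0,0,8,0,0,0,0,0,0,8,0,0,0,0,0,0,8,0,0,0,0,0,0,8,0,0,0,0,0,0,8,0,0,0,0,0,0,8,0,0,0,0,0,0,0,0,0]'

```text
t: 8.0
tcp_pos: [0.5638, -0.0461, 0.0707]
tool_rot: [0.421, 0.568, -0.422, 0.568]
force: [-0.5, 0.6, -3.4]
finger_gap: 0.154
```

```bash
python3 st.py
```

```text
8.0 [ 0.5638 -0.0461  0.0707] [-0.54  0.56 -3.35] [ 0.006 -0.037  0.049] 0.15389117562079355
jaw -73.15605101546893 q [-0.28  0.68  1.71 -0.    0.76  1.  ]
```

move_arm --deltas '[0,0,0,0,5,0,0,0,0,0,0,4,0,0,0,0,0,0,4,0,0,0,0,0,0,0,0,0,0,0,0,0,0,0,0,0,0,0,0,0,0,0]'

```text
t: 8.6
tcp_pos: [0.5641, -0.0461, 0.0707]
tool_rot: [0.483, 0.517, -0.483, 0.516]
force: [-0.8, 0.3, -4.3]
finger_gap: 0.154
```

```bash
cat >>st.py <<'E'
import sys
for a in sys.argv[1:]:
    n,name=a.split(":"); d=viewer.snapshot(n); np.savez(f"pics/{name}.npz",**d); im=d["image"][:,:,::-1]
    cv2.imwrite(f"pics/{name}.png",im)
E
python3 st.py wrist:w3
```

```text
8.6 [ 0.5641 -0.0461  0.0707] [-0.8   0.32 -4.31] [-0.015  0.044  0.02 ] 0.15356390034432563
jaw -86.12373117812726 q [-0.28  0.68  1.71 -0.    0.75  1.22]
```

View pics/w3.png

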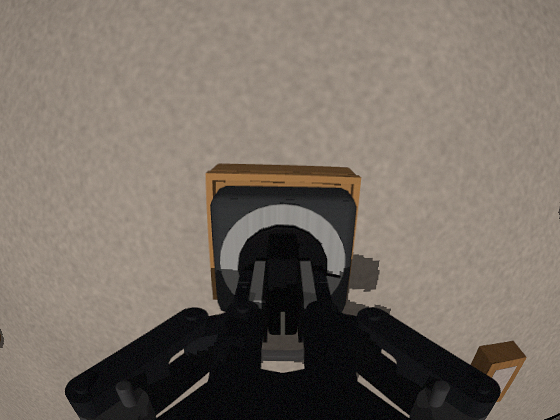

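The lock is square to the gripper and the bar points at the shackle. I'll lower slightly, release, rise and look.

move_arm --deltas '[0,1.5,0,0,0,0,0,40,0,0,0,0,0,0,50,0,0,0,0,0,0,50,0,0,0,0,0,0,50,-10,0,0,0,0,0,50,-30,0,0,0,0,0,50,-40,0,0,0,0,0,50,-40,0,0,0,0,0,50,0,0,0,0,0,0,50,0,0,0,0,0,0]'

```text
t: 9.65
tcp_pos: [0.565, -0.0461, 0.1912]
tool_rot: [0.484, 0.515, -0.483, 0.517]
force: [0.0, -0.2, 0.3]
finger_gap: 0.591
```

```bash
python3 st.py wrist:w4; python3 - <<'E'
import cv2
i=cv2.imread("pics/w4.png"); cv2.imwrite("pics/w4c.png",cv2.resize(i[120:300,180:400],None,fx=3.3,fy=3.3,interpolation=cv2.INTER_CUBIC))
E
```

```text
9.65 [ 0.565  -0.0461  0.1912] [ 0.04 -0.21  0.28] [-0.019  0.018  0.032] 0.5912500910429995
jaw -86.24070263860374 q [-0.28  0.5   1.62 -0.    1.01  1.23]
```

View pics/w4c.png

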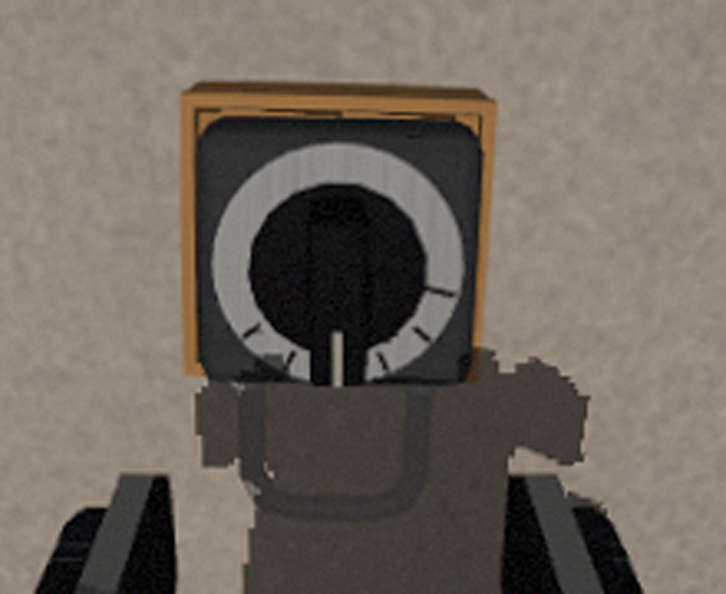

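The pointer sits at the third tick, pointing at the shackle. Next I'll locate the bar and rotate the gripper a quarter turn.

```bash
python3 - <<'E'
from h import *
from station import manip
d=load("pics/top0.npz"); print(ray_plane(d,288.7,225.0,.044))
dep=d["depth"]; f,cx,cy=K(d)
v,u=np.mgrid[0:420,0:560]; P=np.stack([(u-cx)/f*dep,(v-cy)/f*dep,dep],-1); W=(P-d["t"])@d["R"]
r=W[210:240,265:315].reshape(-1,3); r=r[(r[:,2]>.036)&(r[:,2]<.05)&(r[:,0]<.515)]
print("shackle x range",r[:,0].min(),r[:,0].max(),"y",r[:,1].min(),r[:,1].max(), (r[:,1].min()+r[:,1].max())/2)
b=r[(abs(r[:,1]+.049)<.012)&(r[:,0]<.49)]; print("bar",b.mean(0),np.degrees(np.polyfit(b[:,1],b[:,0],1)[0]))
s=manip.sense(); print(delta(s,[.481,-.0494,.15],2.3))
E
```

```text
[ 0.48242804 -0.04929314  0.044     ]
shackle x range 0.4780431525288216 0.5148773055181359 y -0.07618616174814125 -0.019626331422255953 -0.0479062465851986
bar [ 0.48145922 -0.04942508  0.04312718] 1.036540007080503
(array([ 39.7, -83. ,  -1.9]), array([-8.854e+01,  1.000e-02, -0.000e+00]))
```

move_arm --deltas '[40,0,0,0,-8.5,0,0,40,0,0,0,-8.5,0,0,40,0,0,0,-8.5,0,0,40,0,0,0,-8.5,0,0,40,0,0,0,-8.5,0,0,40,0,0,0,-8.5,0,0,40,0,0,0,-8.5,0,0,40,0,0,0,-8.5,0,0,40,0,0,0,-8.5,0,0,40,0,0,0,-8.5,0,0]'

```text
t: 10.7
tcp_pos: [0.563, -0.0457, 0.1874]
tool_rot: [0.006, 0.709, -0.005, 0.706]
force: [-0.7, -0.3, 0.5]
finger_gap: 0.468
```

```bash
python3 st.py top:t5; python3 - <<'E'
from h import *
from station import manip
s=manip.sense(); print(delta(s,[.481,-.0494,.13],2.3))
E
```

```text
10.7 [ 0.563  -0.0457  0.1874] [-0.68 -0.31  0.55] [ 0.022 -0.    -0.017] 0.46771795134686883
jaw -0.8982968584082206 q [-0.28  0.5   1.63 -0.    1.01 -0.26]
(array([ 57.8,  -4.8, -81.7]), array([-2.98, -0.24, -0.07]))
```

move_arm --deltas '[40,15,-1,-20,-3,0,0,40,15,-4,-31,0,0,0,40,15,0,-31,0,0,0,40,13,0,0,0,0,0,40,0,0,0,0,0,0,40,0,0,0,0,0,0]'

```text
t: 11.35
tcp_pos: [0.4827, -0.0526, 0.1308]
tool_rot: [-0.01, 0.707, 0.01, 0.707]
force: [0.3, 0.4, -0.1]
finger_gap: 0.469
```

```bash
python3 st.py wrist:w6 side:s6; python3 - <<'E'
from h import *
from station import manip
s=manip.sense(); print(delta(s,[.481,-.0494,.022],2.3))
E
```

```text
11.35 [ 0.4827 -0.0526  0.1308] [ 0.3   0.4  -0.07] [0.011 0.031 0.003] 0.4687544215229304
jaw 1.6666394331431287 q [-0.34  0.5   1.87  0.    0.77 -0.37]
(array([109.6,   3.5,  -2.7]), array([-0.58,  0.08,  0.03]))
```

View pics/w6.png

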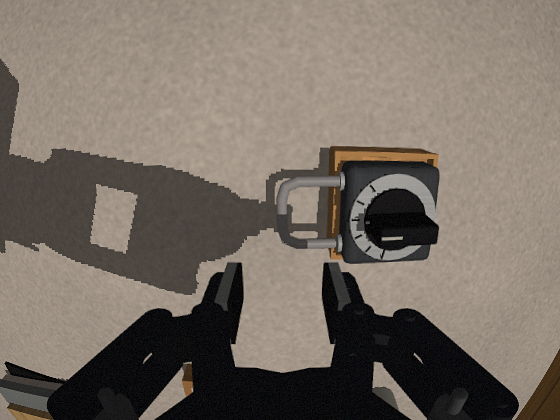

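The shackle bar is at column 282, centred between the fingers (row 213). Descending.

move_arm --deltas '[34,20,3.5,-2,-0.5,0,0,34,25,0,0,0,0,0,34,25,0,0,0,0,0,34,18,0,0,0,0,0,34,12,0,0,0,0,0,34,8,0,0,0,0,0,34,0,0,0,0,0,0]'

```text
t: 12.15
tcp_pos: [0.4806, -0.049, 0.0228]
tool_rot: [-0.014, 0.707, 0.014, 0.707]
force: [0.0, 0.5, -0.8]
finger_gap: 0.396
```

```bash
python3 st.py wrist:w7 side:s7
```

```text
12.15 [ 0.4806 -0.049   0.0228] [ 0.02  0.47 -0.76] [ 0.015 -0.006  0.024] 0.39555773898328334
jaw 2.247776841265264 q [-0.33  0.71  1.93 -0.    0.49 -0.37]
```

View pics/w7.png

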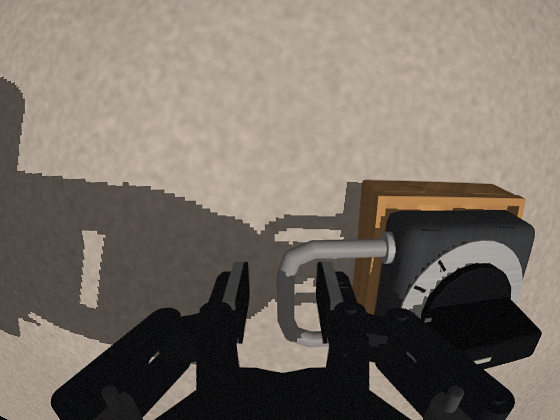

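The fingers straddle the bar, with the inner finger inside the loop. Now I'll close.

move_arm --deltas '[0,0,0,0,0,0,0,0,0,0,0,0,0,0,0,0,0,0,0,0,0,0,0,0,0,0,0,0,0,0,0,0,0,0,0,0,0,0,0,0,0,0]' --force 40

```text
t: 12.85
tcp_pos: [0.4809, -0.0491, 0.0236]
tool_rot: [-0.014, 0.707, 0.014, 0.707]
force: [1.1, 0.3, 3.1]
finger_gap: 0.075
```

```bash
python3 st.py
```

```text
12.85 [ 0.4809 -0.0491  0.0236] [1.05 0.3  3.06] [ 0.032 -0.094  0.09 ] 0.07542210393566463
jaw 2.254575654075106 q [-0.33  0.71  1.93  0.    0.49 -0.37]
```

move_arm --deltas '[0,0,0,-3,0,0,0,0,0,0,-4,0,0,0,0,0,0,-4,0,0,0,0,0,0,-4,0,0,0,0,0,0,-4,0,0,0,0,0,0,-2,0,0,0,0,0,0,0,0,0,0]'

```text
t: 13.55
tcp_pos: [0.4592, -0.0499, 0.0233]
tool_rot: [-0.014, 0.707, 0.014, 0.707]
force: [0.4, -0.8, 1.3]
finger_gap: 0.076
```

```bash
python3 st.py
```

```text
13.55 [ 0.4592 -0.0499  0.0233] [ 0.43 -0.85  1.29] [-0.081 -0.168  0.062] 0.07578348817555017
jaw 2.2336341879242365 q [-0.35  0.7   1.99  0.    0.45 -0.39]
```

move_arm --deltas '[0,0,0,-1.5,0,0,0,0,0,0,-1.5,0,0,0,0,0,0,0,0,0,0,0,0,0,0,0,0,0]'

```text
t: 13.95
tcp_pos: [0.4583, -0.0502, 0.0235]
tool_rot: [-0.014, 0.706, 0.013, 0.708]
force: [5.0, 1.6, 0.6]
finger_gap: 0.077
```

```bash
python3 st.py wrist:w8 side:s8 top:t8; python3 - <<'E'
import cv2
i=cv2.imread("pics/s8.png"); cv2.imwrite("pics/s8c.png",cv2.resize(i[170:280,200:340],None,fx=5,fy=5,interpolation=cv2.INTER_CUBIC))
E
```

```text
13.95 [ 0.4583 -0.0502  0.0235] [5.03 1.64 0.59] [ 0.293 -0.737 -0.005] 0.07692335109567051
jaw 2.2147656371082682 q [-0.35  0.7   1.99  0.    0.44 -0.39]
```

View pics/w8.png

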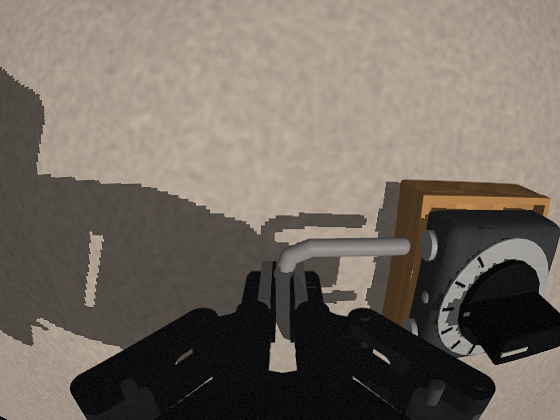

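View pics/s8c.png

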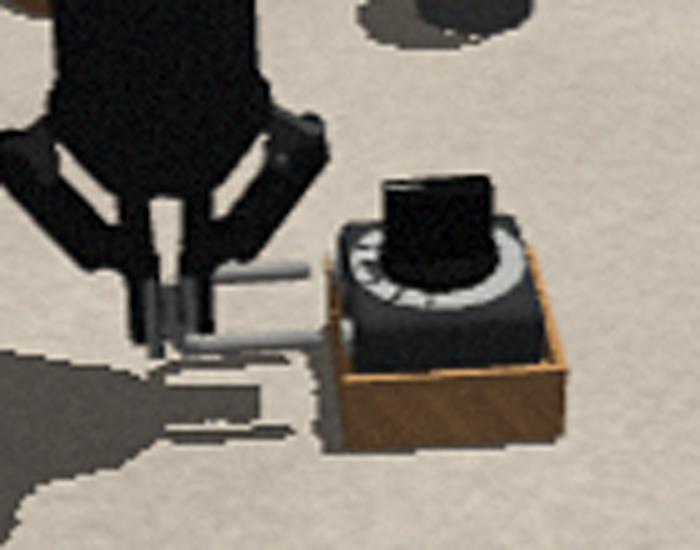

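The shackle is out 22.6 mm and against its stop (5 N), and the dial is still on the click. I'll lift now, following an arc over the lock's far edge so it can swivel into hanging.

move_arm --deltas '[0,-6,0,1,0,0,0,0,-10,0,2,0,0,0,0,-10,0,2,0,0,0,0,-10,0,3,0,0,0,0,-11,0,5,0,0,0,0,-11,0,6,0,0,0,0,-11,0,6,0,0,0,0,0,0,0,0,0,0]'

```text
t: 14.9
tcp_pos: [0.4809, -0.0488, 0.0935]
tool_rot: [-0.014, 0.707, 0.014, 0.707]
force: [-0.5, 1.0, -2.0]
finger_gap: 0.075
```

```bash
python3 st.py wrist:w9 side:s9
```

```text
14.9 [ 0.4809 -0.0488  0.0935] [-0.48  1.01 -1.98] [-0.025  0.072 -0.016] 0.07499821015901544
jaw 2.286247417290804 q [-0.33  0.57  1.9  -0.    0.67 -0.37]
```

View pics/s9.png

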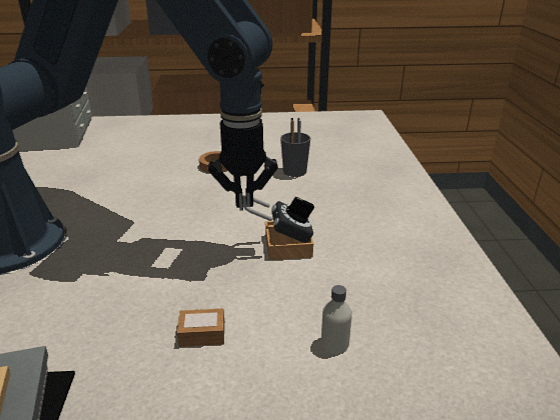

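The lock is pivoting as planned, tilted about 30° in the stand. I'll continue the arc.

move_arm --deltas '[0,-9,0,7,0,0,0,0,-9,0,8,0,0,0,0,-9,0,8,0,0,0,0,-7,0,9,0,0,0,0,-7,0,9,0,0,0,0,-8,0,9,0,0,0,0,-8,0,8,0,0,0,0,-8,0,8,0,0,0,0,-8,0,6,0,0,0,0,0,0,0,0,0,0]'

```text
t: 16.0
tcp_pos: [0.5553, -0.0465, 0.1664]
tool_rot: [-0.014, 0.706, 0.014, 0.708]
force: [1.4, -1.6, -3.8]
finger_gap: 0.074
```

```bash
python3 st.py wrist:w10 side:s10
```

```text
16.0 [ 0.5553 -0.0465  0.1664] [ 1.38 -1.56 -3.78] [-0.018 -0.108 -0.033] 0.07413923388949194
jaw 2.26043637706202 q [-0.28  0.52  1.67  0.    0.95 -0.32]
```

View pics/s10.png

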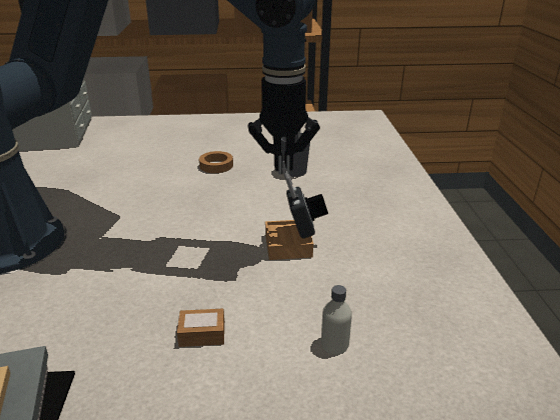

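It's almost hanging freely. I'll raise it 140 mm and let it settle.

move_arm --deltas '[0,-8,0,2,0,0,0,0,-15,0,0,0,0,0,0,-20,0,0,0,0,0,0,-20,0,0,0,0,0,0,-20,0,0,0,0,0,0,-20,0,0,0,0,0,0,-17,0,0,0,0,0,0,-12,0,0,0,0,0,0,-6,0,0,0,0,0,0,-2,0,0,0,0,0]' --force 60

```text
t: 17.1
tcp_pos: [0.5552, -0.046, 0.3057]
tool_rot: [-0.014, 0.707, 0.014, 0.707]
force: [0.1, 0.2, -4.2]
finger_gap: 0.064
```

move_arm --deltas '[0,0,0,0,0,0,0,0,0,0,0,0,0,0,0,0,0,0,0,0,0,0,0,0,0,0,0,0,0,0,0,0,0,0,0,0,0,0,0,0,0,0,0,0,0,0,0,0,0,0,0,0,0,0,0,0,0,0,0,0,0,0,0,0,0,0,0,0,0,0]'

```text
t: 18.1
tcp_pos: [0.5554, -0.046, 0.3054]
tool_rot: [-0.014, 0.707, 0.014, 0.707]
force: [-0.5, -0.2, -3.5]
finger_gap: 0.067
```

```bash
python3 st.py side:s11 wrist:w11 top:t11; sleep 0; python3 - <<'E'
from station import viewer
from h import *
import time
d=viewer.snapshot("side"); a=load("pics/s11.npz")
print("diff px between frames",(cv2.absdiff(d["image"],a["image"]).max(2)>40).sum())
i=a["image"][90:230,220:360,::-1]; cv2.imwrite("pics/s11c.png",cv2.resize(i,None,fx=4,fy=4,interpolation=cv2.INTER_CUBIC))
dep=a["depth"]; f,cx,cy=K(a)
v,u=np.mgrid[0:420,0:560]; P=np.stack([(u-cx)/f*dep,(v-cy)/f*dep,dep],-1); W=(P-a["t"])@a["R"]
m=(abs(W[...,0]-.56)<.08)&(abs(W[...,1]+.046)<.05)&(W[...,2]>.04)
zs=np.sort(W[m][:,2]); print("z low",zs[:5])
E
```

```text
18.1 [ 0.5554 -0.046   0.3054] [-0.51 -0.24 -3.49] [-0.002  0.105  0.008] 0.06695414299627218
jaw 2.254621813958733 q [-0.28  0.36  1.51 -0.    1.27 -0.32]
diff px between frames 0
z low [0.18187358 0.18240865 0.18253338 0.18315706 0.18322083]
```

View pics/s11c.png

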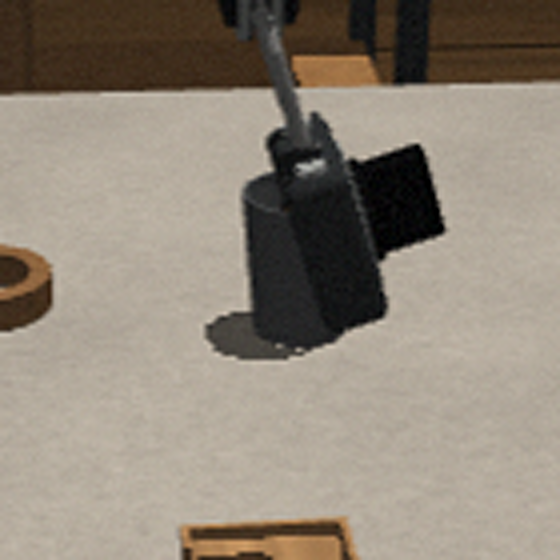

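View pics/w11.png

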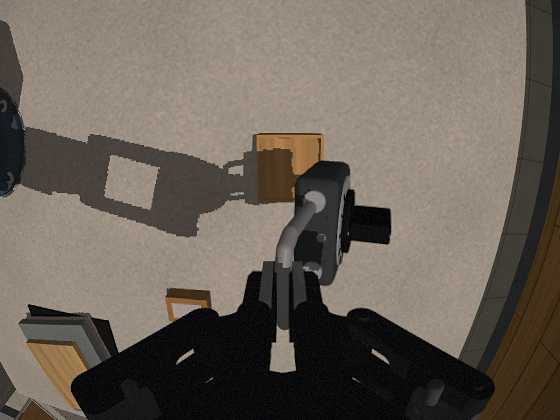

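```bash
python3 - <<'E'
from station import job
print(job.sign_off())
E
```

```text
the job is handed in; nothing more can be done
None
```

I turned the dial anticlockwise to its stop, then clockwise to the third click. I pulled the shackle out, lifted the lock off the stand by the shackle and handed the job in with it hanging there. The sign-off gives no verdict, so the points below are from my own checks.

- **Dial:** at the stop the wrist read a moment of 0.8 N m. After the clockwise turn, a wrist picture showed the pointer at the shackle, on the third tick.
- **Shackle:** the grip travelled 22.6 mm and then met 5 N, which I took as the open stop. I have no direct joint reading, and up to 2 mm of that travel could be play of the lock in the stand. The lock's lowest point while hanging fits a fully open shackle (expected about 184 mm above the counter, measured 182 mm; closed would give about 204 mm).
- **Final hold:** the lowest point of the lock is about 0.18 m above the counter and clear of the stand. The wrist carries about 3.5 to 4 N, which fits the lock's weight. Two pictures in a row showed no motion at 18 s.
- **Hang angle:** the lock hangs about 18° off vertical, because pad friction on the bar holds it there.
- **Other things on the counter:** I kept the arm clear of all of them. I didn't measure their positions again at the end.

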